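# Post a weld sample into the spring-lidded sample box

### The arm

A 6-joint arm with a two-finger parallel gripper is mounted at the origin on the work surface. World frame = base frame: x ahead of the robot, y to its left, z up, the work surface at z = 0. Lengths are in m, angles in rad, forces in N, time in s.
With the tool pointing down it reaches from about 0.4 to 0.825 m from the base axis. Payload 7 kg.
Tool frame: the origin (TCP) lies at the centre of the arm's flange, where the gripper is bolted on; the fingertips stand 178 mm ahead of it and the grasp point (between the pads) lies arm.tcp_to_grasp ahead of it (arm.tcp_to_grasp is the distance from the TCP to the grasp point, in m); z points along the fingers, y is the direction in which the jaws open and shut (so a half turn about z gives the same grasp; the last joint's range is limited). The gripper opens to 88 mm and grips with 3 to 60 N. Pads are 19 mm wide; open, the fingers measure 130 mm over their backs; the gripper's body (78 mm by 193 mm) begins 47 mm behind the grasp point.
Start: joints at [1.42, 0.359, 0.012, 0, -1.224, -0.288], TCP at [0.287, 0.611, 0.405] pointing down, gripper open.
Joint ranges: [-3.07, 3.07], [-1.43, 2.12], [-1.02, 1.25], [-3.03, 1.67], [-3.05, -0], [-3.03, 3.03]. Speed limits (rad/s): [2.39, 2.39, 3.01, 3.14, 3.14, 3.14].

### API

Orientations are given as [roll, pitch, yaw] about the fixed x, y, z axes, in that order (R = Rz(yaw) Ry(pitch) Rx(roll)).
In Python, from station import arm gives the robot as it stands.
- The arm moves only by the tool move_arm, never from a script. Its argument "deltas" is a list of rows, each a list of 6 numbers: the shift along the world's x, y, z in mm, then the turn, a rotation vector about the world's x, y, z in degrees. In form: [[tx, ty, tz, ax, ay, az], ...]. A call has exactly 5 rows; each row shifts and turns the commanded pose from where the row before left it; what a row does not reach is not made up. A row lasts 1/12 s, in which the tool goes at most 41.7 mm and 7.16 degrees, less where a joint would pass 70% of its speed; a pose out of reach is approached as far as the arm can. A call with a gripper value outside its range is refused whole. "claw" is the closure in counts, from 0 (fully open) to 255 (shut), set as the call begins (left out, the last holds). The fingers move at their own pace and stop on an object; "squeeze" is the grip in N (left out, the last holds). Time passes only in rows, so rows that do not move let the fingers close, or fill a call up. It gives the time, the measured TCP pose, the force and the opening at its end, in the units of the state.
- arm.get_state(): the state, without advancing time (a new reading comes with each control period).
- arm.grab_frame(name): name is "scene" or "top" or "wrist"; returns the picture (400x640x3 uint8, red, green, blue); there is no depth.
- arm.calibration(name): a dict with "intrinsics" (3x3 intrinsics, pixels), "k1" (the pictures are not rectified: a ray, as slopes to the right and down, at radius r is drawn at 1 + k1 r^2 times it, then the intrinsics apply), "T" (4x4, takes a point from camera to world coordinates); the wrist camera has in their place "mount" (4x4, takes a point from camera to tool coordinates, whose origin is the TCP and whose axes are the flange's). Camera axes: x right, y up, looking along -z (the intrinsics and any distortion apply to the point x, -y, -z); pixel columns grow to the right and rows downward; lengths in m; the calibration is good to about 2 mm. A picture is of the moment at which its call begins: read the wrist's pose just before it. calibration takes no time and is no camera call.
- arm.job_done(): hands the job in, once; it reports no verdict.
Trained networks look in the newest picture that a camera, given by its name, has taken for a name from the list of things; names that differ only in an ending like _2 or _b are one class to them, and where a whole thing is asked for, a point or a joint stands for the part that bears it (a point fixed in the world has none). Each returns a list of dicts, best first, with "score" (0 to 1); they miss things now and then, are a little off and sometimes report something else, mostly with a low value. They report only what shows in the picture. A call takes as long as a camera call. They do not tell look-alikes from the thing itself.
- arm.spot_in(thing, camera): "xy" ([column, row] in pixels, amid what is visible of it).
- arm.masks_of(thing, camera): "pixels" (400x640 bool, what is visible of it) and "xy" ([column, row] in pixels, amid what is visible of it).
- arm.spot_point(thing, camera): "xy" ([column, row] in pixels: a listed point, or the origin of a listed thing).
The state is a dict: "t": time; "q": joint angles; "qd": joint speeds; "joint_efforts": joint torques, N m; "eef_pos": TCP position; "ee_rot": TCP orientation; "force": force on the tool from outside, world axes, zero at the start; "moment": the same for the moment, N m; "width": finger opening in m.
Only numpy, scipy, OpenCV 4.12 (cv2) and the standard library are available. Lean on these libraries where they do the work, as an engineer would, in place of code of your own. Each camera call takes 0.05 s, during which the arm holds its last target. There are 200 camera calls.

### The job

A short ring cut from a welded pipe stands on the loading ledge of the steel sample box. With one fingertip press down the bar beside the ledge so that the spring-closed lid stands open, and while you hold it so, push the ring along the ledge with the other fingertip until it drops through the opening into the box; then take the fingers away and let the lid spring shut over it. Only push the ring, do not squeeze it or pick it up, and leave the other things on the bench where they are.

Things in the scene. Friction and masses are not known exactly. Their poses are not given: they have to be found in the camera images.
- box: Weld-sample drop box of grey sheet steel bolted to the bench, 157 x 86 mm, hollow, its flat top 80 mm above the bench. Origin on the bench under the middle of the front edge of the opening in the top; x points along the push (from ledge to opening), y to the left, z up. The top from x = -95 to 0 mm is the loading ledge, with side guides 8 mm high, inner faces at y = +-15.3 mm.
- ledge_end (a point): Fixed on the box: end of the ledge, the middle of the front edge of the opening at the height of the ledge surface (box x = 0, y = 0, z = 80 mm).
- opening (a point): Fixed on the box: middle of the opening at the height of the ledge surface (box x = 24 mm, y = 0). The opening is 48 mm long (x = 0 to 48), 38 mm wide (y = -19 to +19); a thing pushed over its edge falls 77 mm into the box.
- lid (a joint): Lid angle, rad: 0 shut, 1.48 at its stop. One rigid aluminium piece on a shaft along the right side: a flat flap over the opening on the left of the shaft, a press bar on the right. A spring shuts it; 4 to 9 N on the bar hold it open. From about 1.0 rad the ring passes clear of the flap, from about 1.25 rad a finger behind it too; less open, the flap is in the way. It cannot swing inwards.
- shaft (a point): Fixed on the box: the lid's hinge axis beside the end of the ledge (box x = 0, y = -34, z = 85 mm); the axis runs along the box's x. A fingertip about 15 mm thick that presses the bar straight down 20 mm to the right of this axis (box y = -54) until its tip is 93 mm above the bench (13 mm above ledge height) opens the lid to about 1.3 rad, at any place along the bar.
- flap (a point): On the lid: middle of the flap's free left edge. The flap is 56 x 54 x 3 mm; shut, it covers box x = -4 to 52, y = -32 to +22, z = 82 to 85 mm. As it opens this edge swings up and to the right; open, the flap stands on the right of the opening, its edge about 140 mm above the bench.
- bar (a point): On the lid: upper face of the press bar, half way along, 8 mm from its outer edge. The bar is a plate 56 mm wide, 130 mm long beside ledge and opening (box x = -85 to +45), sloping 48 degrees up to the right when shut (outer edge at box y = -61, z = 139 mm). A fingertip can slide along its length without changing the lid's angle.
- ring: Ring cut from a dark steel pipe, with a thin weld bead round its middle, standing on end on the ledge between the guides: outer diameter 26.7 mm, wall 2.9 mm, 25 mm high, about 45 g. Origin at the centre of its underside, z along its axis; its yaw means nothing.
- ring_centre (a point): Centre of the ring, 12.5 mm above its underside.
- pipe: Bystander: welded pipe coupon standing on the bench, 60 mm diameter, 75 mm high; origin at the centre of its underside.
- cup: Bystander: pinkish ceramic torch nozzle standing on the bench, 25 mm diameter, 45 mm high; origin at the centre of its underside.
- brush: Bystander: wire brush lying bristles down on the bench along its own x, 200 mm long, 24 mm wide, 30 mm high; origin under its middle.
Things that resemble listed ones, but are neither listed nor needed, are in the scene too. There is more than one size of the box; the one meant has the size given above.

How it is judged:
On the way, in this order (a step that is already met when the one before it is completed fails the run):
1. a fingertip holds the bar down and the lid open while the ring still stands on the ledge (value of joint lid above 1 rad and contact force between the fingers and lid above 0.3 N and x of ring_centre in the frame of box below -0.015 m and z of ring_centre in the frame of box above 0.085 m), for 0.1 s.
2. with the lid still held open by a finger, the ring is pushed into the opening under it (value of joint lid above 0.9 rad and contact force between the fingers and lid above 0.3 N and x of ring_centre in the frame of box above -0.004 m), for 0.036 s.
At the end, for the whole second after the job is handed in: The ring lies at rest inside the box (its centre within the box walls and less than 55 mm above the bench), the lid is shut (below 0.06 rad), and pipe, nozzle and brush are within 20 mm of where they stood (z of ring_centre in the frame of box below 0.055 m and x of ring_centre in the frame of box between -0.095 and 0.062 m and y of ring_centre in the frame of box between -0.05 and 0.036 m and value of joint lid below 0.06 rad and linear speed of ring below 0.03 m/s and distance of each of pipe, cup, brush from where it was at the start of the episode below 0.02 m); the robot touches nothing.
It fails at once if the ring is lifted off the ledge (height (world z) of ring_centre above 0.112 m).
It fails at once if the ring is squeezed (more than 20 N from the fingers) (contact force between the fingers and ring above 20 N).
It fails at once if the pipe, the nozzle or the brush is knocked about (moved more than 30 mm) (distance of any of pipe, cup, brush from where it was at the start of the episode above 0.03 m).
It also fails if it takes over 38 s, if anything falls off the work surface, if the arm or the gripper's body presses on something with over 40 N, if the wrist force passes 120 N, or if a joint passes its speed limit or range.

## Working session

There is one attempt and no reset: what is moved stays moved. The work goes in short steps, Python scripts to look and compute and a tool call to move; the robot and the scene stay as the last step left them, time stands still between calls to the robot, and variables do not carry over. Pictures are saved under pics/ and viewed, about 8 in all and at most 12, crops included, and the job is handed in when it is done.

Besides the shell and the picture viewer there is one more tool, called after "Emit:" as name(argument=value, ...), one argument or row to a line, values as JSON. move_arm: Moves the arm, as the interface text tells. Its arguments: {"type":"object","properties":{"deltas":{"type":"array","items":{"type":"array","items":{"type":"number"}}},"claw":{"type":"number"},"squeeze":{"type":"number"}},"required":["deltas"]}

```bash
mkdir -p pics; cat > h.py <<'E'
import numpy as np, cv2
from scipy.spatial.transform import Rotation as R
from station import arm
def ray(cam,xy,st=None):
    c=arm.calibration(cam); K=np.array(c["intrinsics"]); k=c["k1"]
    d=np.array([(xy[0]-K[0,2])/K[0,0],(xy[1]-K[1,2])/K[1,1]]); u=d.copy()
    for _ in range(30): u=d/(1+k*(u@u))
    T=camT(cam,st); v=T[:3,:3]@np.array([u[0],-u[1],-1]); return T[:3,3],v/np.linalg.norm(v)
def camT(cam,st=None):
    c=arm.calibration(cam)
    if cam!="wrist": return np.array(c["T"])
    st=st or arm.get_state(); W=np.eye(4); W[:3,3]=st["eef_pos"]; W[:3,:3]=R.from_euler("xyz",st["ee_rot"]).as_matrix()
    return W@np.array(c["mount"])
def onz(cam,xy,z,st=None):
    o,v=ray(cam,xy,st); return o+v*(z-o[2])/v[2]
def proj(cam,P,st=None):
    c=arm.calibration(cam);K=np.array(c["intrinsics"]);T=camT(cam,st)
    p=(np.atleast_2d(P)-T[:3,3])@T[:3,:3]; u=np.c_[p[:,0]/-p[:,2],-p[:,1]/-p[:,2]]
    u=u*(1+c["k1"]*(u**2).sum(1))[:,None]; return u@K[:2,:2].T+K[:2,2]
def save(im,n): cv2.imwrite("pics/"+n,cv2.cvtColor(np.ascontiguousarray(im),cv2.COLOR_RGB2BGR))
E
python3 - <<'E'
from h import *
s=arm.get_state(); print({k:np.round(v,3) for k,v in s.items()}, arm.tcp_to_grasp)
a=arm.grab_frame("top"); b=arm.grab_frame("scene")
save(np.vstack([a]),"top.png"); save(b,"scene.png")
for t in ["box","ledge_end","opening","shaft","flap","bar","ring","pipe","cup","brush"]:
  for c in ["top","scene"]:
    print(t,c,[(np.round(d["xy"]).tolist(),round(d["score"],2)) for d in arm.spot_point(t,c)])
for c in ["top","scene"]: print(c,np.round(camT(c),3).tolist(),arm.calibration(c)["intrinsics"])
E
```

```text
{'t': np.float64(0.0), 'q': array([ 1.42 ,  0.359,  0.011, -0.   , -1.224, -0.288]), 'qd': array([-0.001,  0.001,  0.001,  0.001, -0.001,  0.001]), 'joint_efforts': array([ 2.0000e-03, -5.8272e+01,  2.9304e+01,  6.9960e+00,  7.0000e-03,
       -0.0000e+00]), 'eef_pos': array([0.287, 0.611, 0.404]), 'ee_rot': array([ 3.14 , -0.   , -0.439]), 'force': array([ 0.105, -0.298,  0.282]), 'moment': array([ 0.006, -0.046,  0.04 ]), 'width': np.float64(0.087)} 0.1593
box top [([288.0, 268.0], 0.77), ([413.0, 276.0], 0.7), ([310.0, 192.0], 0.56)]
box scene [([286.0, 159.0], 0.97), ([390.0, 216.0], 0.73), ([315.0, 265.0], 0.68)]
ledge_end top [([285.0, 269.0], 0.85), ([307.0, 184.0], 0.79), ([420.0, 277.0], 0.76)]
ledge_end scene [([316.0, 236.0], 0.72), ([399.0, 197.0], 0.72), ([282.0, 119.0], 0.63)]
opening top [([424.0, 261.0], 0.78), ([286.0, 260.0], 0.72), ([306.0, 173.0], 0.63)]
opening scene [([270.0, 126.0], 0.94), ([397.0, 199.0], 0.82), ([306.0, 240.0], 0.56)]
shaft top [([443.0, 283.0], 0.67), ([295.0, 268.0], 0.65), ([318.0, 184.0], 0.58)]
shaft scene [([268.0, 110.0], 0.72), ([385.
[... 488 characters left out ...]
([324.0, 227.0], 0.69)]
pipe top [([266.0, 186.0], 0.56)]
pipe scene [([365.0, 295.0], 0.87)]
cup top []
cup scene [([338.0, 333.0], 0.87)]
brush top [([361.0, 189.0], 0.7)]
brush scene [([262.0, 232.0], 0.89)]
top [[0.011, 0.99, -0.142, 0.362], [-1.0, 0.007, -0.029, 0.003], [-0.028, 0.142, 0.989, 1.137], [0.0, 0.0, 0.0, 1.0]] [[423.05382009   0.         313.78701859]
 [  0.         423.05382009 203.07324975]
 [  0.           0.           1.        ]]
scene [[-0.6, -0.522, 0.606, 0.933], [0.8, -0.398, 0.448, 0.336], [0.007, 0.754, 0.657, 0.568], [0.0, 0.0, 0.0, 1.0]] [[381.90528151   0.         319.01915   ]
 [  0.         381.90528151 199.94134345]
 [  0.           0.           1.        ]]
```

View pics/top.png

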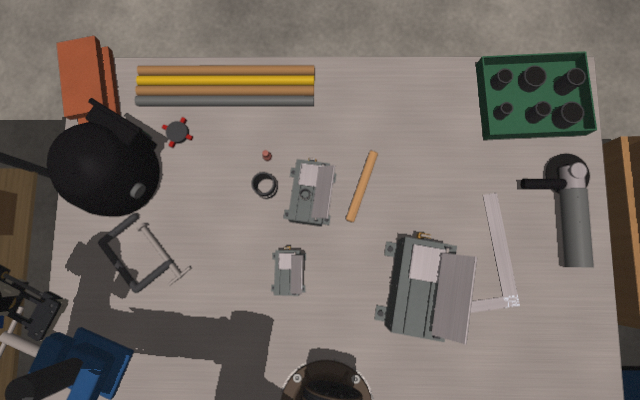

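View pics/scene.png

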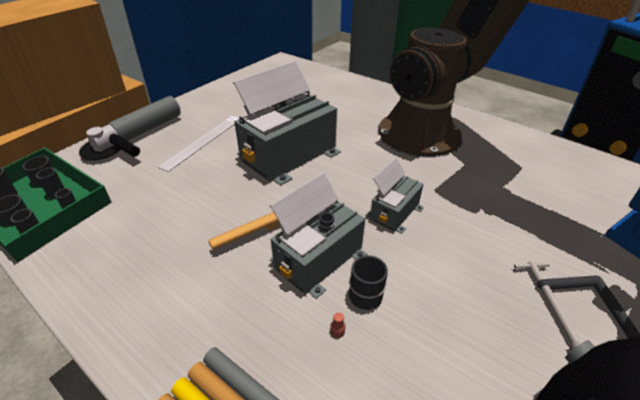

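Candidates for the box in the top view: middle (310,192) with the ring at (304,196), small (288,268), and large (413,276). The listed sizes should pick out the middle one; I'll measure them and check a crop.

```bash
python3 - <<'E'
from h import *
def tri(a,b):
    (o,u),(p,v)=ray("top",a),ray("scene",b)
    A=np.c_[u,-v]; s=np.linalg.lstsq(A,p-o,rcond=None)[0]; x,y=o+u*s[0],p+v*s[1]
    return np.round((x+y)/2,4),round(np.linalg.norm(x-y),4)
res={}
for t in ["ledge_end","opening","shaft","flap","bar"]:
  A=arm.spot_point(t,"top");B=arm.spot_point(t,"scene")
  for a in A:
    for b in B:
      m,e=tri(a["xy"],b["xy"])
      if e<.012 and a["score"]>.5 and b["score"]>.5: print(t,np.round(a["xy"],1),np.round(b["xy"],1),m,e)
for t,z in [("pipe",0),("cup",0),("brush",0),("ring",.08)]:
  print(t,[(np.round(onz("scene",d["xy"],z),3).tolist(),round(d["score"],2)) for d in arm.spot_point(t,"scene")])
for d in arm.masks_of("box","top"): 
  r=cv2.minAreaRect(np.argwhere(d["pixels"])[:,::-1].astype(np.float32)); print(d["xy"],r)
im=cv2.imread("pics/top.png")[140:240,240:390]; jm=cv2.imread("pics/scene.png")[160:310,250:400]
cv2.imwrite("pics/c.png",np.hstack([cv2.resize(im,(600,400),interpolation=2)[:,:400],cv2.resize(jm,(400,400),interpolation=2)]))
E
```

```text
ledge_end [285.1 268.9] [398.7 196.9] [0.3477 0.108  0.0511] 0.0045
ledge_end [307.1 183.8] [316.  235.9] [0.5624 0.0536 0.0786] 0.0046
ledge_end [420.1 277.1] [281.8 118.7] [ 0.3337 -0.22    0.1171] 0.0003
opening [423.6 261.1] [269.6 126.1] [ 0.3702 -0.2291  0.1108] 0.004
opening [306.2 172.9] [306.2 240. ] [0.5888 0.0544 0.091 ] 0.0018
shaft [442.7 283.1] [268.2 110.2] [ 0.3212 -0.2738  0.117 ] 0.0025
shaft [295.4 268.5] [385.2 186.6] [0.3503 0.0783 0.0657] 0.001
shaft [318.4 184.2] [302.8 223.9] [0.5602 0.0237 0.0886] 0.0025
flap [299.5 171.3] [314.3 245.4] [0.5919 0.0725 0.0923] 0.0044
flap [412.1 263.2] [276.  126.8] [ 0.3678 -0.2044  0.1158] 0.0053
flap [280.2 262.7] [402.9 204.6] [0.3622 0.1233 0.0484] 0.0091
bar [298.6 271.4] [386.4 170.2] [0.3429 0.0699 0.1004] 0.0032
bar [324.9 190.4] [303.5 191.1] [0.5356 0.007  0.1399] 0.0023
bar [466.3 295.6] [266.1  76.5] [ 0.2958 -0.3016  0.1893] 0.0045
pipe [([0.564, 0.167, 0.0], 0.87)]
cup [([0.653, 0.171, 0.0], 0.87)]
brush [([0.561, -0.086, 0.0], 0.89)]
ring [([0.537, 0.055, 0.08], 0.69)]
[288.0, 273.5] ((288.0104064941406, 272.1777648925781), (33.1118049621582, 46.39521408081055), 1.8476102352142334)
[312.9, 194.7] ((309.8297119140625, 191.77728271484375), (46.785953521728516, 66.34617614746094), 7.594643592834473)
[426.4, 291.9] ((426.612548828125, 286.0801086425781), (95.21965026855469, 104.08089447021484), 8.880660057067871)
```

View pics/c.png

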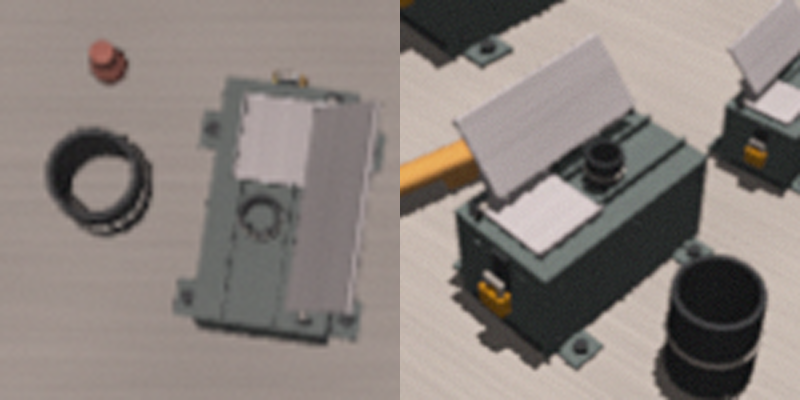

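The middle box is the one: its ledge end is at z≈0.08, the bar at z≈0.14, and the ring stands on it. In the crop the ring is at top (304,195), the opening with the flap is ahead of it and the bar is on the right. Next I'll move the arm over it for a wrist view.

Emit:
move_arm(
  deltas=[
    [0,-40,0,0,0,3],
    [0,-40,0,0,0,3],
    [0,-40,0,0,0,3],
    [10,-38,0,0,0,3],
    [15,-38,0,0,0,3],
  ],
  claw=140,
)

```text
t: 2.27
eef_pos: [0.3111, 0.4131, 0.4048]
ee_rot: [-3.141, 0.0, -0.173]
force: [1.1, -0.0, -0.0]
width: 0.0598
```

Emit:
move_arm(
  deltas=[
    [15,-38,0,0,0,3],
    [15,-38,0,0,0,0],
    [15,-38,0,0,0,0],
    [15,-38,0,0,0,0],
    [15,-38,0,0,0,0],
  ],
)

```text
t: 2.68
eef_pos: [0.3869, 0.223, 0.4051]
ee_rot: [-3.14, -0.001, -0.124]
force: [2.0, 0.6, 0.5]
width: 0.0396
```

Emit:
move_arm(
  deltas=[
    [15,-38,0,0,0,0],
    [15,-38,0,0,0,0],
    [15,-38,0,0,0,0],
    [15,-38,0,0,0,0],
    [15,-32,0,0,0,0],
  ],
)

```text
t: 3.1
eef_pos: [0.4618, 0.0385, 0.4053]
ee_rot: [-3.141, -0.001, -0.125]
force: [0.2, 1.0, -0.6]
width: 0.0397
```

Emit:
move_arm(
  deltas=[
    [-5,0,0,0,0,0],
    [0,0,0,0,0,0],
    [0,0,0,0,0,0],
    [0,0,0,0,0,0],
    [0,0,0,0,0,0],
  ],
)

```text
t: 3.52
eef_pos: [0.4567, 0.042, 0.4048]
ee_rot: [-3.141, -0.0, -0.123]
force: [0.6, 0.3, -0.2]
width: 0.0394
```

```bash
python3 - <<'E'
from h import *
s=arm.get_state(); print({k:np.round(v,3) for k,v in s.items()})
b=arm.grab_frame("wrist"); save(b,"w1.png")
print(np.round(arm.calibration("wrist")["mount"],3).tolist())
for t,z in [("ledge_end",.08),("opening",.08),("shaft",.085),("flap",.085),("bar",.133),("ring",.08),("ring_centre",.0925),("pipe",0),("cup",0)]:
    print(t,[(np.round(d["xy"],1).tolist(),np.round(onz("wrist",d["xy"],z,s),4).tolist(),round(d["score"],2)) for d in arm.spot_point(t,"wrist")])
E
```

```text
{'t': np.float64(3.517), 'q': array([ 0.523, -0.006, -0.442, -0.   , -1.135,  0.925]), 'qd': array([ 0.004, -0.   ,  0.001,  0.   , -0.001,  0.   ]), 'joint_efforts': array([-4.2800e-01, -2.7834e+01,  2.8302e+01,  6.6900e+00,  7.9000e-02,
       -7.0000e-03]), 'eef_pos': array([0.457, 0.042, 0.405]), 'ee_rot': array([-3.141, -0.   , -0.123]), 'force': array([ 0.594,  0.259, -0.195]), 'moment': array([ 0.003,  0.012, -0.049]), 'width': np.float64(0.039)}
[[0.0, 0.956, 0.294, 0.081], [1.0, -0.001, 0.001, -0.0], [0.002, 0.294, -0.956, 0.02], [0.0, 0.0, 0.0, 1.0]]
ledge_end [([287.2, 89.7], [0.5592, 0.0521, 0.08], 0.65)]
opening [([285.0, 60.0], [0.5862, 0.0504, 0.08], 0.96), ([263.0, 254.8], [0.3848, 0.1058, 0.08], 0.84), ([572.4, 251.1], [0.3426, -0.2599, 0.08], 0.68)]
shaft [([320.0, 88.1], [0.5564, 0.0202, 0.085], 0.96), ([286.3, 268.8], [0.3663, 0.0808, 0.085], 0.86)]
flap [([260.5, 56.9], [0.591, 0.0726, 0.085], 0.81)]
bar [([299.9, 293.9], [0.3637, 0.0637, 0.133], 0.75), ([347.6, 109.1], [0.5342, 0.0014, 0.133], 0.63), ([287.5, 87.7], [0.5567, 0.0482, 0.133], 0.37)]
ring [([285.9, 115.4], [0.5352, 0.0569, 0.08], 0.71)]
ring_centre [([284.7, 116.0], [0.5348, 0.0571, 0.0925], 0.8)]
pipe [([201.5, 101.3], [0.5653, 0.1664, 0.0], 0.71), ([320.6, 89.3], [0.5605, 0.0162, 0.0], 0.59)]
cup [([186.3, 26.5], [0.6513, 0.1661, 0.0], 0.56), ([284.0, 115.9], [0.5345, 0.0658, 0.0], 0.33)]
```

View pics/w1.png

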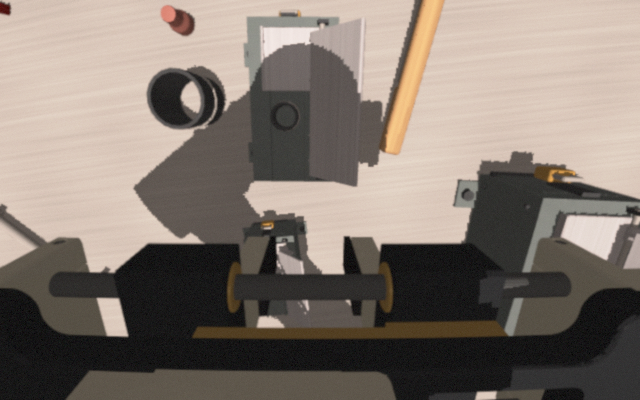

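The wrist view shows the box nearly aligned with the tool, ring at (285,116), shut flap at the top and bar on the right. I'll fit the box pose and check it with an overlay.

```bash
cat > fit.py <<'E'
from h import *
from scipy.optimize import least_squares
M={"ledge_end":(0,0,.08),"opening":(.024,0,.08),"shaft":(0,-.034,.085),"flap":(.024,.022,.085),"bar":(-.02,-.0556,.133)}
def w(p,P): P=np.atleast_2d(P); c,s=np.cos(p[2]),np.sin(p[2]); return np.c_[p[0]+c*P[:,0]-s*P[:,1],p[1]+s*P[:,0]+c*P[:,1],P[:,2]]
E
python3 - <<'E'
from fit import *
s=arm.get_state(); obs=[]
p0=np.array([.56,.0525,-.12])
for c in ["wrist","top","scene"]:
  for t in M:
    for d in arm.spot_point(t,c):
      q=proj(c,w(p0,M[t]),s)[0]
      if np.hypot(*(q-d["xy"]))<12: obs.append((c,t,d["xy"],d["score"])); break
wt={"wrist":1,"top":.8,"scene":.8}
f=lambda p: np.concatenate([wt[c]*(proj(c,w(p,M[t]),s)[0]-xy) for c,t,xy,_ in obs])
r=least_squares(f,p0,loss="soft_l1"); p=r.x; print(p,np.degrees(p[2]))
for (c,t,xy,_) in obs: print(c,t,np.round(proj(c,w(p,M[t]),s)[0]-xy,1))
im=cv2.imread("pics/w1.png"); im=cv2.resize(im[0:200,180:400],None,fx=4,fy=4,interpolation=2)[:,:800]; tp=cv2.imread("pics/top.png")
im=im[:600]
for seg in [[(-.095,.0153,.088),(0,.0153,.088)],[(-.095,-.0153,.088),(0,-.0153,.088)],[(0,-.019,.085),(0,.019,.085)],[(-.004,.022,.085),(.052,.022,.085)],[(-.085,-.061,.139),(.045,-.061,.139)]]:
  q=((proj("wrist",w(p,seg),s)-[180,0])*4).astype(int); cv2.line(im,tuple(map(int,q[0])),tuple(map(int,q[1])),(0,255,255),1)
cv2.imwrite("pics/ov.png",im)
for c in ["wrist","scene","top"]:
  for d in arm.spot_point("ring_centre",c)[:1]:
    P=onz(c,d["xy"],.0925,s); dd=P[:2]-p[:2]; C,S=np.cos(p[2]),np.sin(p[2]); print(c,"ring box",np.round([C*dd[0]+S*dd[1],-S*dd[0]+C*dd[1]],4),d["score"])
E
```

```text
[ 0.56197537  0.05296519 -0.14959748] -8.571304166028842
wrist ledge_end [-2.5 -2.7]
wrist opening [-0.2  0.5]
wrist shaft [-0.4 -0.6]
wrist flap [0.5 2.2]
wrist bar [-0.8  0.4]
top ledge_end [-0.6  0.6]
top opening [1.9 2.3]
top shaft [1.3 1.8]
top flap [-0.1  2.2]
top bar [2.1 1.5]
scene ledge_end [-1.4 -1. ]
scene opening [-1.6  1.9]
scene shaft [-1.4 -0.7]
scene flap [-0.9  1.4]
scene bar [-2.6  1.2]
wrist ring box [-0.0273 -0.0011] 0.8
scene ring box [-0.0255  0.0063] 0.72
top ring box [-0.0235 -0.0025] 0.63
```

View pics/ov.png

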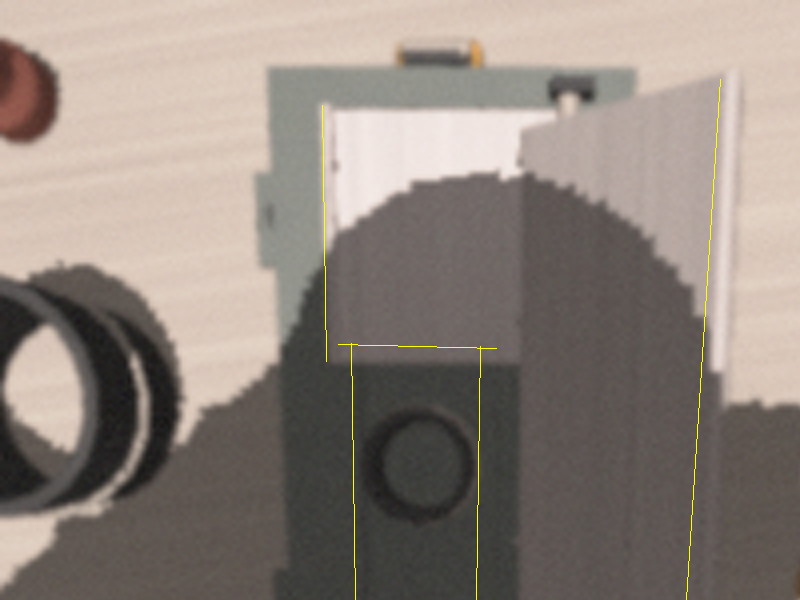

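The overlay fits within a few px: yaw is about -7.2°, which matches the tool, and the box origin is about (0.562, 0.051). The ring is at box x≈-26 mm. Next I'll go above the press position, with finger centres at box x = -60, y = 0 and -54.

Emit:
move_arm(
  deltas=[
    [14,-4,-15,0,0,0],
    [14,-3,-15,0,0,0],
    [14,-3,-20,0,0,0],
    [0,0,-20,0,0,0],
    [0,0,0,0,0,0],
  ],
)

```text
t: 5.33
eef_pos: [0.498, 0.0305, 0.3308]
ee_rot: [3.139, 0.006, -0.126]
force: [-1.5, -0.1, -0.1]
width: 0.0394
```

```bash
python3 - <<'E'
from fit import *
s=arm.get_state(); print(np.round(s["eef_pos"],4),np.round(s["ee_rot"],3),s["width"])
p=np.array([.562,.051,-.125])
a=arm.grab_frame("scene"); b=arm.grab_frame("wrist")
C,S=np.cos(p[2]),np.sin(p[2])
for c in ["wrist","scene"]:
  for d in arm.spot_point("ring_centre",c)[:1]:
    P=onz(c,d["xy"],.0925,s); dd=P[:2]-p[:2]; print(c,"ring box",np.round([C*dd[0]+S*dd[1],-S*dd[0]+C*dd[1]],4),d["score"])
save(np.hstack([cv2.resize(a[130:330,230:430],(400,400)),cv2.resize(b[0:300,180:480],(400,400))]),"p2.png")
E
```

```text
[0.498  0.0305 0.3308] [ 3.139  0.006 -0.126] 0.03941492313268617
wrist ring box [-0.0273  0.0006] 0.91
scene ring box [-0.0217  0.0074] 0.74
```

View pics/p2.png

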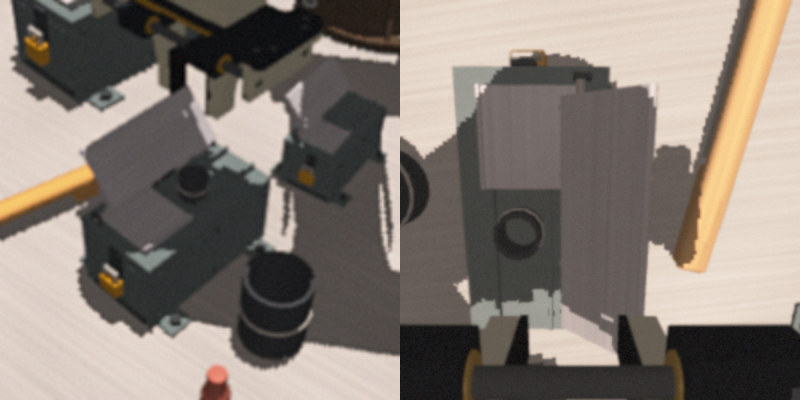

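The view shows the left finger lined up with the ring (finger at 507, ring at 518) and the right finger about 2 mm too far out on the bar. I'll shift slightly left and press down.

Emit:
move_arm(
  deltas=[
    [1,2.5,-8,0,0,0],
    [0,0,-8,0,0,0],
    [0,0,-8,0,0,0],
    [0,0,-6,0,0,0],
    [0,0,-5,0,0,0],
  ],
)

```text
t: 5.95
eef_pos: [0.4996, 0.0335, 0.2989]
ee_rot: [3.141, 0.0, -0.124]
force: [-0.1, -0.4, 1.4]
width: 0.0396
```

Emit:
move_arm(
  deltas=[
    [0,0,-5,0,0,0],
    [0,0,-5,0,0,0],
    [0,0,-5,0,0,0],
    [0,0,-4,0,0,0],
    [0,0,-3,0,0,0],
  ],
)

```text
t: 6.37
eef_pos: [0.4997, 0.0331, 0.2775]
ee_rot: [3.14, 0.001, -0.124]
force: [-1.1, -8.2, 11.1]
width: 0.0397
```

```bash
python3 - <<'E'
from fit import *
s=arm.get_state(); print(np.round(s["eef_pos"],4),np.round(s["ee_rot"],3),s["force"],s["moment"])
a=arm.grab_frame("scene"); b=arm.grab_frame("wrist")
p=np.array([.562,.051,-.125]);C,S=np.cos(p[2]),np.sin(p[2])
for d in arm.spot_point("ring_centre","wrist")[:1]:
    P=onz("wrist",d["xy"],.0925,s); dd=P[:2]-p[:2]; print("ring box",np.round([C*dd[0]+S*dd[1],-S*dd[0]+C*dd[1]],4),d["score"])
save(np.hstack([cv2.resize(a[130:330,230:430],(400,400)),cv2.resize(b[0:300,180:480],(400,400))]),"p3.png")
E
```

```text
[0.4997 0.0331 0.2775] [ 3.14e+00  1.00e-03 -1.24e-01] [-1.10197567 -8.24286329 11.12746959] [-3.21491608  0.73060162 -0.03271697]
ring box [-0.0291  0.002 ] 0.79
```

View pics/p3.png

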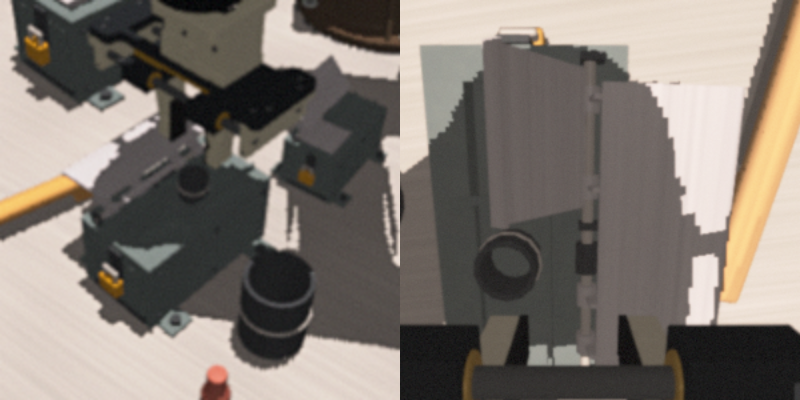

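The ring is still standing on the ledge at crop (508,265), behind the finger line. The lid is partly open, with tips at about 99.5 mm, so I'll press about 6.5 mm more.

Emit:
move_arm(
  deltas=[
    [0,0,-2.5,0,0,0],
    [0,0,-2.5,0,0,0],
    [0,0,-1.5,0,0,0],
    [0,0,0,0,0,0],
    [0,0,0,0,0,0],
  ],
)

```text
t: 6.93
eef_pos: [0.4993, 0.0312, 0.2717]
ee_rot: [3.137, 0.002, -0.124]
force: [-0.2, -16.8, 9.8]
width: 0.0397
```

```bash
python3 - <<'E'
from fit import *
s=arm.get_state(); print(np.round(s["eef_pos"],4),s["force"],s["moment"])
a=arm.grab_frame("scene"); b=arm.grab_frame("wrist")
p=np.array([.562,.051,-.125])
for a_ in [1.0,1.1,1.2,1.3,1.4]:
  r=.056; y=-.034+r*np.cos(a_); z=.085+r*np.sin(a_); print(a_,np.round(proj("wrist",w(p,(.024,y,z)),s),0),np.round(proj("scene",w(p,(.024,y,z)),s),0))
for c in ["wrist","scene"]: print(c,[(np.round(d["xy"]),round(d["score"],2)) for d in arm.spot_point("flap",c)])
save(np.hstack([cv2.resize(a[130:330,230:430],(400,400)),cv2.resize(b[0:300,180:480],(400,400))]),"p4.png")
E
```

```text
[0.4993 0.0312 0.2717] [ -0.18821179 -16.81509032   9.80107701] [-6.55735029  0.20450806  0.05390409]
1.0 [[248. 102.]] [[302. 219.]]
1.1 [[259. 101.]] [[300. 216.]]
1.2 [[272. 101.]] [[297. 214.]]
1.3 [[286. 101.]] [[295. 211.]]
1.4 [[301. 101.]] [[293. 209.]]
wrist [(array([278., 104.]), 0.97), (array([113.,  41.]), 0.62)]
scene [(array([299., 210.]), 0.9), (array([280., 129.]), 0.8), (array([398., 203.]), 0.71)]
```

View pics/p4.png

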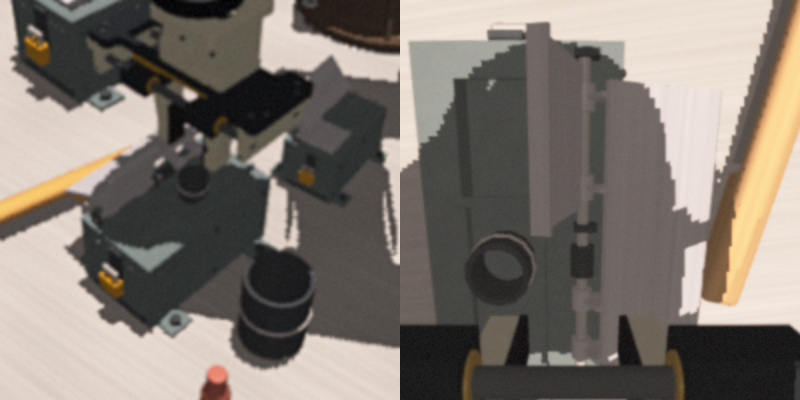

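The flap edge sits at wrist col ≈278–285, so the lid is about 1.25–1.3 rad, and the ring is still on the ledge at x≈-27. Now I'll push along box x, with a touch more press.

Emit:
move_arm(
  deltas=[
    [4,-1.5,-1,0,0,0],
    [5,-0.8,0,0,0,0],
    [5,-0.6,0,0,0,0],
    [5,-0.6,0,0,0,0],
    [5,-0.6,0,0,0,0],
  ],
)

```text
t: 7.55
eef_pos: [0.5217, 0.0276, 0.2696]
ee_rot: [3.137, 0.006, -0.126]
force: [-9.3, -8.7, 11.4]
width: 0.0398
```

```bash
python3 - <<'E'
from fit import *
s=arm.get_state(); print(np.round(s["eef_pos"],4),s["force"],s["moment"])
p=np.array([.562,.051,-.125]);C,S=np.cos(p[2]),np.sin(p[2])
dd=s["eef_pos"][:2]-p[:2]; print("tcp box",[C*dd[0]+S*dd[1],-S*dd[0]+C*dd[1]])
a=arm.grab_frame("scene"); b=arm.grab_frame("wrist")
for c in ["wrist","scene"]: print(c,[(np.round(d["xy"]),round(d["score"],2)) for d in arm.spot_point("flap",c)])
for c in ["wrist","scene"]: 
  for d in arm.spot_point("ring_centre",c)[:1]:
    P=onz(c,d["xy"],.0925,s); dd=P[:2]-p[:2]; print("ring box",np.round([C*dd[0]+S*dd[1],-S*dd[0]+C*dd[1]],4),d["score"])
save(np.hstack([cv2.resize(a[130:330,230:430],(400,400)),cv2.resize(b[0:300,180:480],(400,400))]),"p5.png")
E
```

```text
[0.5217 0.0276 0.2696] [-9.30609988 -8.74294182 11.41373634] [-3.19565185  3.5141036  -0.15581463]
tcp box [np.float64(-0.03711049622752232), np.float64(-0.028231860090711734)]
wrist [(array([302., 166.]), 0.7)]
scene [(array([403., 204.]), 0.95), (array([276., 126.]), 0.87), (array([294., 207.]), 0.57), (array([318., 234.]), 0.26)]
ring box [-0.012  0.003] 0.6
ring box [-0.015   0.0048] 0.57
```

View pics/p5.png

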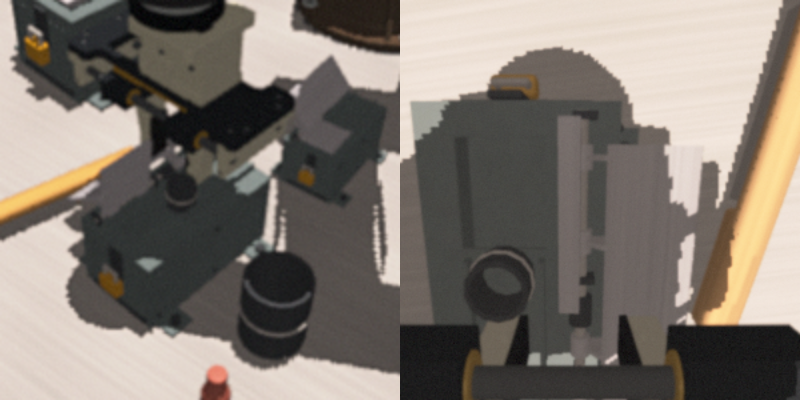

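The lid is wide open at about 1.4 rad and the ring, touching the finger, is at x≈-13. I'll keep pushing.

Emit:
move_arm(
  deltas=[
    [5,-0.6,0,0,0,0],
    [5,-0.6,0,0,0,0],
    [5,-0.6,0,0,0,0],
    [5,-0.6,0,0,0,0],
    [5,-0.6,0,0,0,0],
  ],
)

```text
t: 8.27
eef_pos: [0.5466, 0.0245, 0.2697]
ee_rot: [3.137, 0.006, -0.126]
force: [-9.1, -8.5, 11.7]
width: 0.0397
```

Emit:
move_arm(
  deltas=[
    [4,-0.5,0,0,0,0],
    [4,-0.5,0,0,0,0],
    [0,0,0,0,0,0],
    [0,0,0,0,0,0],
    [0,0,0,0,0,0],
  ],
)

```text
t: 8.68
eef_pos: [0.555, 0.0235, 0.2698]
ee_rot: [3.137, 0.005, -0.125]
force: [-6.5, -10.1, 9.6]
width: 0.0398
```

```bash
python3 - <<'E'
from fit import *
s=arm.get_state(); print(np.round(s["eef_pos"],4),s["force"])
a=arm.grab_frame("scene"); b=arm.grab_frame("wrist")
for c in ["wrist","scene"]: print(c,[(np.round(d["xy"]),round(d["score"],2)) for d in arm.spot_point("ring_centre",c)])
save(np.hstack([cv2.resize(a[130:330,230:430],(400,400)),cv2.resize(b[0:300,180:480],(400,400))]),"p6.png")
E
```

```text
[0.555  0.0235 0.2698] [ -6.52491824 -10.08700986   9.59886386]
wrist [(array([275., 148.]), 0.73), (array([123., 111.]), 0.55)]
scene [(array([338., 332.]), 0.23), (array([304., 244.]), 0.18)]
```

View pics/p6.png

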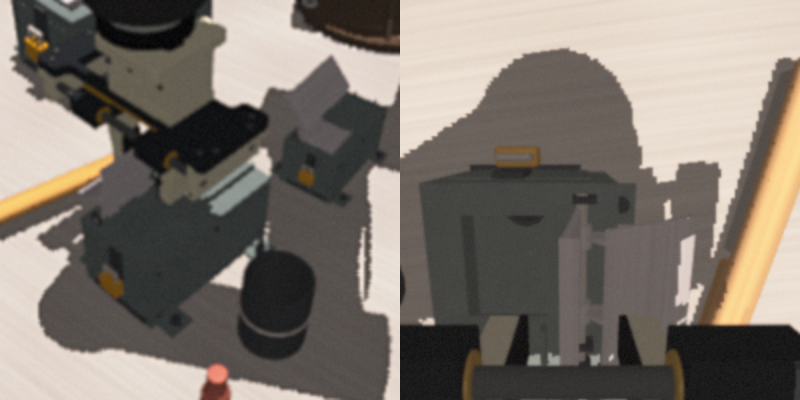

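The ring is off the ledge and through the opening, with only a dark arc visible deep inside at crop (525,220). I'll slide back along the bar first so the flap clears the finger, then lift.

Emit:
move_arm(
  deltas=[
    [-7,0.9,0,0,0,0],
    [-8,1,0,0,0,0],
    [-8,1,0,0,0,0],
    [-8,1,0,0,0,0],
    [-7,0.9,0,0,0,0],
  ],
)

```text
t: 9.3
eef_pos: [0.5204, 0.0299, 0.2721]
ee_rot: [-3.141, -0.006, -0.123]
force: [5.6, -6.8, 9.8]
width: 0.039
```

Emit:
move_arm(
  deltas=[
    [0,0,5,0,0,0],
    [0,0,8,0,0,0],
    [0,0,8,0,0,0],
    [0,0,8,0,0,0],
    [0,0,8,0,0,0],
  ],
)

```text
t: 9.72
eef_pos: [0.519, 0.0304, 0.308]
ee_rot: [-3.141, -0.0, -0.125]
force: [-0.7, 1.0, -0.5]
width: 0.0395
```

Emit:
move_arm(
  deltas=[
    [0,0,15,0,0,0],
    [0,0,20,0,0,0],
    [0,0,25,0,0,0],
    [-15,0,30,0,0,0],
    [-15,0,20,0,0,0],
  ],
)

```text
t: 10.13
eef_pos: [0.4891, 0.0302, 0.4198]
ee_rot: [-3.141, -0.001, -0.125]
force: [-0.0, 0.8, 1.4]
width: 0.0395
```

Emit:
move_arm(
  deltas=[
    [-10,0,0,0,0,0],
    [0,0,0,0,0,0],
    [0,0,0,0,0,0],
    [0,0,0,0,0,0],
    [0,0,0,0,0,0],
  ],
)

```text
t: 10.55
eef_pos: [0.4791, 0.0303, 0.4164]
ee_rot: [3.141, 0.001, -0.125]
force: [0.6, -0.3, -0.3]
width: 0.0397
```

```bash
python3 - <<'E'
from fit import *
s=arm.get_state(); print(np.round(s["eef_pos"],4),s["force"],s["t"])
a=arm.grab_frame("scene"); b=arm.grab_frame("wrist")
p=np.array([.562,.051,-.125])
print("shut flap expected",[np.round(proj(c,w(p,M["flap"]),s)) for c in ["wrist","scene"]])
for c in ["wrist","scene"]:
  for t in ["ring_centre","flap","bar"]: print(c,t,[(np.round(d["xy"]),round(d["score"],2)) for d in arm.spot_point(t,c)])
for t in ["pipe","cup","brush"]: print(t,[(np.round(onz("scene",d["xy"],0),3).tolist(),round(d["score"],2)) for d in arm.spot_point(t,"scene")])
save(np.hstack([cv2.resize(a[130:330,230:430],(400,400)),cv2.resize(b[0:300,180:480],(400,400))]),"p7.png")
E
```

```text
[0.4791 0.0303 0.4164] [ 0.57878698 -0.28827225 -0.25703503] 10.55
shut flap expected [array([[257.,  86.]]), array([[313., 246.]])]
wrist ring_centre []
wrist flap [(array([254.,  84.]), 0.86)]
wrist bar [(array([337., 136.]), 0.61), (array([295., 308.]), 0.6)]
scene ring_centre []
scene flap [(array([278., 124.]), 0.95), (array([400., 200.]), 0.87), (array([316., 247.]), 0.68)]
scene bar [(array([266.,  74.]), 0.87), (array([386., 168.]), 0.69), (array([302., 190.]), 0.57), (array([366., 296.]), 0.27)]
pipe [([0.567, 0.167, 0.0], 0.79)]
cup [([0.653, 0.165, 0.0], 0.52)]
brush [([0.563, -0.091, 0.0], 0.87), ([0.491, -0.033, 0.0], 0.69), ([0.523, 0.029, 0.0], 0.35)]
```

View pics/p7.png

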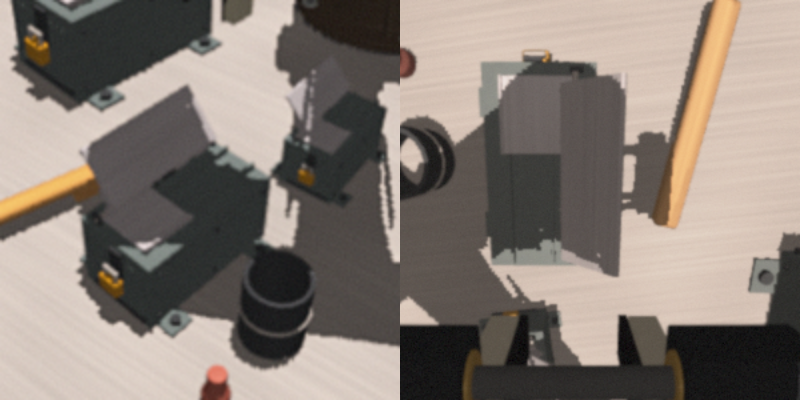

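The lid is shut (flap at wrist (254,84), expected (257,86)), the ledge is empty, and the bystanders haven't moved beyond measurement noise. I'm handing in.

```bash
python3 -c "
from station import arm; print(arm.job_done())"
```

```text
the job is handed in; nothing more can be done
None
```

I pressed the bar down with the right fingertip, which opened the lid to about 1.25–1.4 rad as estimated from the images. With the lid held open, I pushed the ring along the ledge with the left fingertip until it dropped through the opening. I then slid back along the bar, lifted clear and handed the job in just after 10.5 s (limit 38 s).

**Last checks:**
- **Lid:** it looks shut; the flap is within 3 px of where it should be.
- **Ring:** neither camera finds it and the ledge is empty. The lid hides the inside, so I did not see it lying at rest in the box.
- **Bystanders:** the pipe, nozzle and brush are within about 6 mm of their first measurement, which is about the measurement noise.
- **Robot:** it touches nothing and the tool force is close to zero.

**Disagreements:**
- **Sideways force:** while pressing, it reached about 17 N, more than I expected, probably friction on the bar. It fell to 7–10 N once the finger slid.
- **Ring position:** the scene camera put the ring 5–7 mm off the other two views sideways. I used the wrist camera for the final alignment.

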